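# Refit the wedger's blade cartridge and lock it with its click-stop knob

## Task

The blade cartridge of the pineapple wedger was left drawn out after cleaning. Slide it by its blue upright pull all the way home under the feed tube, then turn the black wing knob clockwise until it clicks past its detent, so that the cartridge is locked in, and let go. Leave the other things on the table where they are.

Things in the scene. Friction and masses are not known exactly. Their poses are not given: they have to be found in the camera images.
- wedger: steel bench fruit wedger, bolted down; origin on the table under its middle; x away from the robot along the cartridge's guides, z up. Deck 245 x 220 mm, top 78 mm above the table. Its far half carries a head plate (top 107 mm up) and an open feed tube, 120 mm across, rim 157 mm up, axis at x = 55, y = 0 mm. The lock knob stands at its right.
- cartridge (a joint): how far the blue blade cartridge is drawn out towards the robot (m): 0 = fully home against its end stop, at most 0.095. It slides along the machine's x under two lips and the head plate and drags with about 4 N.
- pull_grip (a point): middle of the cartridge's blue upright pull, 16 mm below its top, 127 mm above the table; moves with the cartridge (home: x = -121, y = 0 mm of the machine). The pull is 14 mm thick along the machine's x, 54 mm wide along y, and stands 52 mm above the blue neck plate (44 mm wide, top 91 mm above the table).
- lock_knob (a joint): turn of the lock knob (rad): 0 = fully unlocked, grows clockwise seen from above, stop at 3.34. Light at first; near the end its ridge must be forced over a spring plunger (0.4 N m): released before the click it springs back, after it it stays. A tongue below swings in behind the cartridge's shoulder; with the cartridge drawn out it is blocked.
- knob_grip (a point): on the knob's upright axis, mid-height of its wings, 139 mm above the table; x = -53, y = -90 mm of the machine. The knob is one straight black bar through the axis: 82 mm long, 18 mm thick, 32 mm tall (121 to 153 mm above the table). The frame's own axes are not along the bar: see knob_pointer.
- knob_pointer (a point): yellow line on top of one wing, 35 mm from the axis, 153 mm above the table: the bar lies along the line from knob_grip to here. When locked it points to the machine's +y (towards the cartridge).
- probe_thermometer: a digital probe thermometer lying flat, 178 mm long, with a 62 x 26 mm white head, 14 mm thick; origin on the table under its middle; leave it alone
- tally_counter: a round grey hand tally counter, 45 mm across and 20 mm tall; origin on the table; leave it alone
- spare_pineapple: a peeled pineapple, 85 mm across and 93 mm tall, standing on the white cutting board at the left; origin under its centre; leave it alone
- sample_cup: a sample cup with a red cap, 49 mm across and 55 mm tall, to the left of the machine; origin under its centre; leave it alone

How it is judged:
By the outcome, as a careful person would: the job done as asked, in the order asked, and still so for the second after the job is handed in, with the robot touching nothing.
It also fails if it takes over 58 s, if anything falls off the work surface, if the arm or the gripper's body presses on something with over 40 N, if the wrist force passes 120 N, or if a joint passes its speed limit or range.

## Robot

A 6-joint arm with a two-finger parallel gripper is mounted at the origin on a cart in front of the work surface, level with it; the furniture and walls round the work are solid. World frame = base frame: x ahead of the robot, y to its left, z up, the work surface at z = 0. Lengths are in m, angles in rad, forces in N, time in s.
With the tool pointing down it reaches from about 0.35 to 0.8 m from the base axis. Payload 7.3 kg.
Tool frame: the origin (TCP) lies between the finger pads; the fingertips stand 25 mm ahead of it and the grasp point (between the pads) lies 6 mm ahead of it; z points along the fingers, y is the line along which they close (so a half turn about z gives the same grasp; the last joint's range is limited). The gripper opens to 85 mm and grips with 20 to 120 N. Pads are 22 mm wide; open, the fingers measure 114 mm over their backs; the gripper's body (76 mm by 85 mm) begins 54 mm behind the grasp point. The pads swing forward as they close: fully open they stand 13 mm farther back than shut.
Start: joints at [-1.472, 0.342, 1.524, -0, 1.275, -0.146], TCP at [0.127, -0.509, 0.256] pointing down, gripper open.
Joint ranges: [-2.53, 2.53], [-0.77, 2.02], [0.04, 2.7], [-1, 4.14], [0.28, 2.66], [-3.11, 3.11]. Speed limits (rad/s): [2.57, 2.57, 3.14, 3.14, 3.14, 3.14].

## Interface

Orientations are given as a rotation vector (axis times angle).
In Python, from workcell import robot gives the robot as it stands.
- The arm moves only by the tool move_arm, never from a script. Its argument "motion" is a list that holds one entry, the list of rows, each a list of 7 numbers: the finger opening in mm, from 0 to 85.4, then the shift along the tool's x, y, z as a fraction of full scale, then the turn, a rotation vector about the tool's x, y, z as a fraction of full scale. A call has 1 to 10 rows; each row shifts and turns the commanded pose from where the row before left it, along the tool's axes as they then stand; what a row does not reach is not made up. Full scale, the value 1, is 0.02 m for a shift and 5 degrees for a turn. A row lasts 1/8 s, in which the tool goes at most 62.5 mm and 10.7 degrees, less where a joint would pass 70% of its speed; a pose out of reach is approached as far as the arm can. A call with a number of a shift or a turn outside -1 to 1 is refused whole. A call with a gripper value outside its range is refused whole. The fingers move at their own pace and stop on an object; "newtons" is the grip in N (left out, the last holds). Time passes only in rows, so rows that do not move let the fingers close. It gives the time, the measured TCP pose, the force, the opening and the grip force at its end, in the units of the state.
- robot.read_state(): the state, without advancing time (a new reading comes with each control period).
- robot.get_image(name): name is "scene" or "top" or "wrist"; returns a dict with "img" (480x640x3 uint8, red, green, blue), "fovy" (degrees; the focal length in pixels is half the picture's height over the tangent of half this angle, whatever the lens; pixels are square), "cx", "cy" (the principal point, pixels), "world_from_camera" (4x4, takes a point from camera to world coordinates). Camera axes: x right, y up, looking along -z (the intrinsics and any distortion apply to the point x, -y, -z); pixel columns grow to the right and rows downward; lengths in m; the calibration is good to about 2 mm. A picture is of the moment at which its call begins. There is no depth.
- robot.sign_off(): hands the job in; it is judged then, once.
The state is a dict: "clock": time; "q": joint angles; "qvel": joint speeds; "effort": joint torques, N m; "position": TCP position; "ee_rot": TCP orientation; "ft_force": force on the tool from outside, world axes, zero at the start; "ft_torque": the same for the moment, N m; "grip_width": opening from 0.0 (shut) to 1.0 (fully open); "grasp_force": force on a finger pad.
Only numpy, scipy, OpenCV 4.12 (cv2) and the standard library are available. Lean on these libraries where they do the work, as an engineer would, in place of code of your own. Each camera call takes 0.05 s, during which the arm holds its last target. There are 200 camera calls.

## Working session

There is one attempt and no reset: what is moved stays moved. The work goes in short steps, Python scripts to look and compute and a tool call to move; the robot and the scene stay as the last step left them, time stands still between calls to the robot, and variables do not carry over. Pictures are saved under pics/ and viewed, at most 11 in all, crops included, and the job is handed in when it is done.

Besides the shell and the picture viewer there is one more tool, called after ">>>" in YAML: its name, and indented under it one key for each argument. move_arm: Moves the arm, as the interface text tells. Its arguments: {"type":"object","properties":{"motion":{"type":"array","items":{"type":"array","items":{"type":"array","items":{"type":"number"}}}},"newtons":{"type":"number"}},"required":["motion"]}

```bash
ls; mkdir -p pics
cat > look.py <<'E'
import sys,cv2,pickle
from workcell import robot
for n in sys.argv[2:]:
    d=robot.get_image(n); cv2.imwrite(f'pics/{n}_{sys.argv[1]}.png',d['img'][:,:,::-1]); pickle.dump(d,open(f'pics/{n}_{sys.argv[1]}.pkl','wb'))
    print(n,d['fovy'],d['cx'],d['cy'],[k for k in d if k not in('img',)],d['world_from_camera'].round(3).tolist())
print(robot.read_state())
E
python3 look.py a scene top
```

```text
pics
scene 48.5094810996109 322.14754071280714 237.07709251709454 ['fovy', 'cx', 'cy', 'world_from_camera'] [[-0.432, 0.615, -0.659, -0.289], [-0.902, -0.289, 0.322, 0.606], [0.007, 0.734, 0.68, 0.985], [0.0, 0.0, 0.0, 1.0]]
top 53.49356211697364 317.3025977423099 238.28581189566205 ['fovy', 'cx', 'cy', 'world_from_camera'] [[0.023, 0.987, -0.156, 0.386], [-1.0, 0.022, -0.008, 0.189], [-0.004, 0.157, 0.988, 1.206], [0.0, 0.0, 0.0, 1.0]]
{'clock': 0.1, 'q': array([-1.47198649e+00,  3.42623979e-01,  1.52492535e+00,  9.39892459e-06,
        1.27540129e+00, -1.46044530e-01]), 'qvel': array([ 0.00083386, -0.00229441, -0.00388947,  0.00073823, -0.00148367,
        0.00096258]), 'effort': array([ 1.56026475e-03, -4.34449518e+01, -2.46488929e+01, -5.54006590e-05,
        4.71226274e-03, -1.42554359e-05]), 'position': array([ 0.12723688, -0.50901273,  0.25570917]), 'ee_rot': array([-3.11673160e+00, -3.83486222e-01, -6.44630197e-05]), 'ft_force': array([-0.00920342,  0.18311031, -0.03689355]), 'ft_torque': array([-0.01615514, -0.00836234, -0.07588132]), 'grasp_force': 0.0, 'grip_width': 1.0031602410187865}
```

View pics/top_a.png

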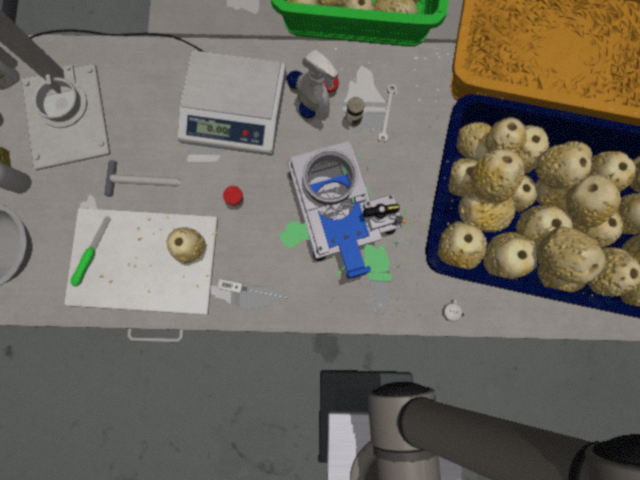

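View pics/scene_a.png

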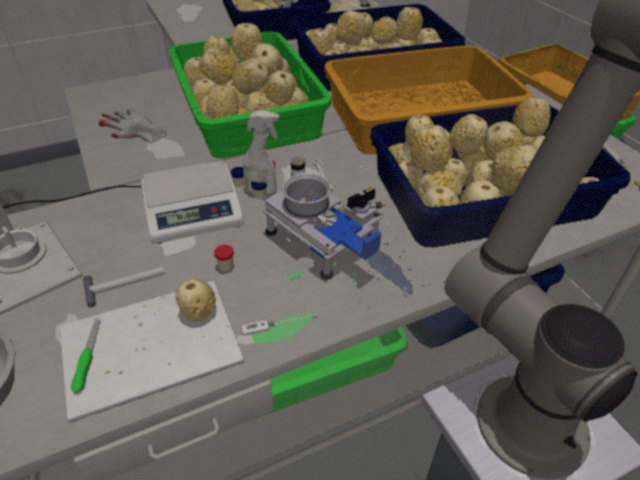

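The top view shows the wedger with its tube at about (330,175), the blue pull at about (357,271) and the knob bar at about (380,210). The scene view agrees. I'll enlarge both to read the pixels more exactly.

Run:
```python
import cv2,numpy as np
a=cv2.imread('pics/top_a.png')[140:290,280:420]; b=cv2.imread('pics/scene_a.png')[165:290,255:395]
a=cv2.resize(a,None,fx=4,fy=4,interpolation=cv2.INTER_CUBIC)[:600]
cv2.imwrite('pics/crop_top.png',a)
```

```text
(no output)
```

View pics/crop_top.png

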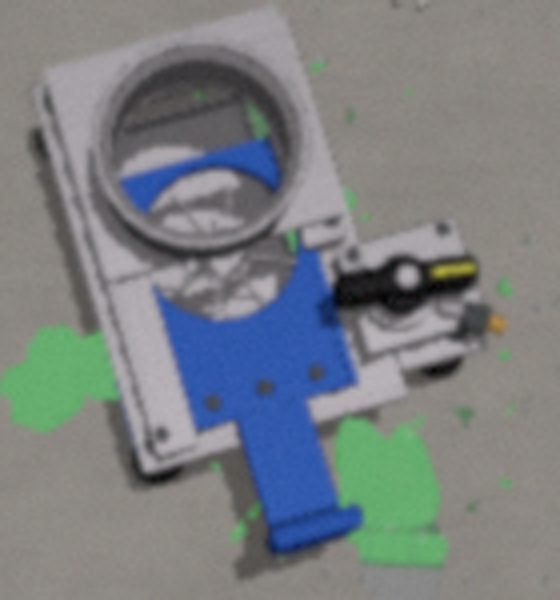

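The crop shows the rim centre at about (202,145), the knob bar from (335,290) to (478,268) with its yellow line at (453,269), and the pull's top at about (316,527). The left deck edge runs from (45,95) to (145,472).

```bash
cat > geo.py <<'E'
import numpy as np,pickle
def ray(d,u,v,z):
    f=240/np.tan(np.radians(d['fovy']/2)); T=d['world_from_camera']
    r=T[:3,:3]@np.array([(u-d['cx'])/f,-(v-d['cy'])/f,-1]); o=T[:3,3]
    return o+r*(z-o[2])/r[2]
def proj(d,P):
    f=240/np.tan(np.radians(d['fovy']/2)); T=d['world_from_camera']
    c=T[:3,:3].T@(np.asarray(P)-T[:3,3]); return d['cx']+f*c[0]/-c[2], d['cy']-f*c[1]/-c[2]
E
python3 - <<'E'
from geo import *
d=pickle.load(open('pics/top_a.pkl','rb'))
g=lambda u,v,z: ray(d,280+u/4-.4,140+v/4-.4,z)
tube=g(202,145,.157);k=g(406,279,.153);y=g(453,269,.153);p=g(316,527,.143)
l1=g(45,95,.078);l2=g(145,472,.078)
e1=g(335,290,.153);e2=g(478,268,.153)
print('tube',tube,'knob',k,'yel',y,'pull',p)
a=lambda v:np.degrees(np.arctan2(v[1],v[0]))
print('yaw from edge',a(l1-l2),'tube-knob',a(tube-k)-a([.108,.09]),np.hypot(*(tube-k)[:2]),np.hypot(.108,.09),'tube-pull',a(tube-p),np.hypot(*(tube-p)[:2]))
print('bar',a(y-k),a(e2-e1),np.hypot(*(e2-e1)[:2]),(e1+e2)/2)
E
```

```text
tube [0.69679491 0.17154729 0.157     ] knob [0.62221963 0.05481899 0.153     ] yel [0.62858281 0.02828418 0.153     ] pull [0.48167181 0.10350732 0.143     ]
yaw from edge 16.109426811939752 tube-knob 17.62077131595644 0.13851703345763863 0.14058449416631977 tube-pull 17.55132585467919 0.2256266541961671
bar -76.5148474894701 -79.8260826652826 0.0819739064671696 [0.62223128 0.05450645 0.153     ]
```

>>> move_arm:
  motion:
    - [[40,1,-0.8,-0.2,0,0,0],[40,1,-0.8,-0.2,0,0,0],[40,1,-0.8,-0.2,0,0,0],[40,1,-0.8,-0.2,0,0,0],[40,1,-0.8,-0.2,0,0,0],[40,1,-0.8,-0.2,0,0,0],[40,1,-0.8,-0.2,0,0,0],[40,1,-0.8,-0.2,0,0,0],[40,1,-0.8,-0.2,0,0,0],[40,1,-0.8,-0.2,0,0,0]]

```text
clock: 1.35
position: [0.2833, -0.3033, 0.2968]
ee_rot: [3.117, 0.385, 0.001]
ft_force: [-0.1, -0.3, 0.7]
grip_width: 0.469
grasp_force: 0.0
```

>>> move_arm:
  motion:
    - [[40,1,-1,0,0,0,0],[40,1,-1,0,0,0,0],[40,1,-1,0,0,0,0],[40,1,-1,0,0,0,0],[40,1,-1,0,0,0,0],[40,1,-1,0,0,0,0],[40,1,-1,0,0,0,0],[40,1,-1,0,0,0,0],[40,0.6,-1,0,0,0,0],[40,0.6,-1,0,0,0,0]]

```text
clock: 2.6
position: [0.412, -0.0647, 0.2966]
ee_rot: [3.118, 0.386, 0.001]
ft_force: [-0.3, -0.2, 0.2]
grip_width: 0.467
grasp_force: 0.0
```

>>> move_arm:
  motion:
    - [[40,0,0,0,0,0,-1],[40,0,0,0,0,0,-1],[40,0,0,0,0,0,-1],[40,0,0,0,0,0,-1],[40,0,0,0,0,0,-1],[40,0,0,0,0,0,-1],[40,0,0,0,0,0,-1],[40,0,0,0,0,0,-1],[40,0,0,0,0,0,-1],[40,0,0,0,0,0,-1]]

```text
clock: 3.85
position: [0.4118, -0.0655, 0.2966]
ee_rot: [2.66, 1.671, 0.001]
ft_force: [0.8, 0.7, 0.2]
grip_width: 0.468
grasp_force: 0.0
```

>>> move_arm:
  motion:
    - [[40,0,0,0,0,0,-1],[40,0,0,0,0,0,-1],[40,0,0,0,0,0,-1],[40,0,0,0,0,0,-1],[40,0,0,0,0,0,-1],[40,0,0,0,0,0,-1],[40,0,0,0,0,0,-1],[40,0,0,0,0,0,-1],[40,0,0,0,0,0,-0.7],[40,0,0,0,0,0,0]]

```text
clock: 5.1
position: [0.4119, -0.0658, 0.2966]
ee_rot: [1.856, 2.534, 0.0]
ft_force: [-0.1, 0.5, 0.6]
grip_width: 0.47
grasp_force: 0.0
```

```bash
python3 look.py b wrist
```

```text
wrist 68.68594583900622 318.01843462664516 241.18790406690772 ['fovy', 'cx', 'cy', 'world_from_camera'] [[0.953, -0.289, -0.086, 0.39], [0.301, 0.913, 0.274, 0.004], [-0.001, -0.287, 0.958, 0.414], [0.0, 0.0, 0.0, 1.0]]
{'clock': 5.15, 'q': array([-3.42972302e-01,  1.08193666e-01,  1.71852180e+00,  3.37183941e-05,
        1.31442340e+00, -6.48600769e-01]), 'qvel': array([-0.00887971,  0.00714062, -0.00512987, -0.00125255,  0.00027136,
        0.00139094]), 'effort': array([ 1.35432766e-02, -3.10678482e+01, -2.50115740e+01,  5.64289039e-04,
        6.37796093e-04, -1.07300081e-01]), 'position': array([ 0.41205966, -0.06600542,  0.29656468]), 'ee_rot': array([1.85716515e+00, 2.53335117e+00, 2.52633910e-04]), 'ft_force': array([-0.05581693,  0.15068233,  0.33199744]), 'ft_torque': array([-0.01037491, -0.02635184,  0.01095198]), 'grasp_force': 0.0, 'grip_width': 0.47212218298247177}
```

View pics/wrist_b.png

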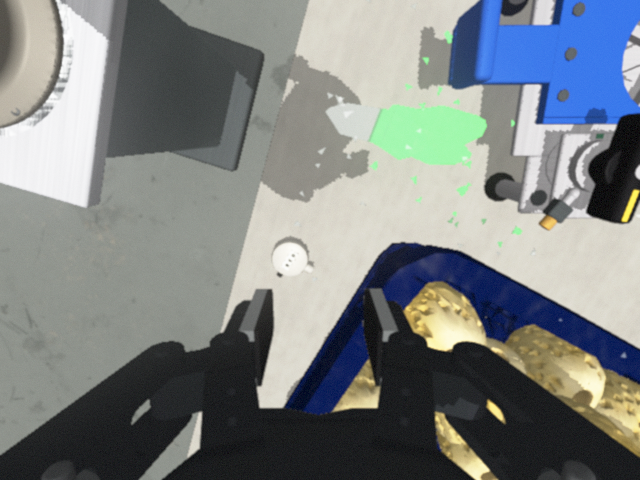

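The wrist image shows the blue pull at the top, around (478,40), and the knob bar at the right, around (620,170). The fingers line up with the machine's x.

>>> move_arm:
  motion:
    - [[40,1,0.84,0,0,0,0],[40,1,0.84,0,0,0,0],[40,1,0.84,0,0,0,0],[40,1,0.84,0,0,0,0],[40,1,0.84,0,0,0,0],[40,0,0.84,0,0,0,0],[40,0,0.84,0,0,0,0],[40,0,0,0,0,0,0]]

```text
clock: 6.15
position: [0.4947, 0.0644, 0.2961]
ee_rot: [-1.857, -2.534, 0.0]
ft_force: [-0.4, -0.1, 0.7]
grip_width: 0.468
grasp_force: 0.0
```

```bash
python3 look.py c wrist
```

```text
wrist 68.68594583900622 318.01843462664516 241.18790406690772 ['fovy', 'cx', 'cy', 'world_from_camera'] [[0.954, -0.289, -0.085, 0.473], [0.301, 0.913, 0.274, 0.134], [-0.002, -0.287, 0.958, 0.414], [0.0, 0.0, 0.0, 1.0]]
{'clock': 6.2, 'q': array([-2.48344292e-02,  2.63542487e-01,  1.52396800e+00, -1.47975451e-04,
        1.35482406e+00, -3.30615591e-01]), 'qvel': array([-0.01015999, -0.01380648,  0.01493773,  0.00012356,  0.00148759,
       -0.00688373]), 'effort': array([ 1.65315508e-01, -3.94808292e+01, -2.58920288e+01,  2.68975639e-02,
       -7.68286292e-02,  3.70488013e-02]), 'position': array([0.4941189 , 0.06410817, 0.29608801]), 'ee_rot': array([-1.85686091e+00, -2.53344884e+00,  8.51616596e-04]), 'ft_force': array([ 0.23279425, -0.06599649, -0.94107292]), 'ft_torque': array([-0.02017681,  0.00525008, -0.02147215]), 'grasp_force': 0.0, 'grip_width': 0.4704209513086109}
```

View pics/wrist_c.png

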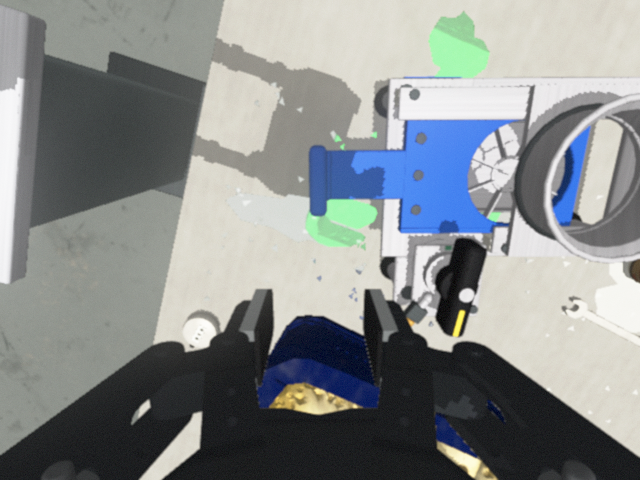

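The pull's top is centred at (318,180), spanning columns 309 to 327. The knob bar runs from (472,239) to (451,335), with its axis disc at (467,296) and the yellow line at (459,322). The deck edges run level in the picture.

Run:
```python
from geo import *
d=pickle.load(open('pics/wrist_c.pkl','rb'))
g=lambda u,v,z: ray(d,u,v,z)
p=g(318,180,.143);k=g(467,296,.155);y=g(459,322,.153);l1=g(385,80,.078);l2=g(640,78,.078)
e1=g(472,239,.153);e2=g(451,335,.153)
a=lambda v:np.degrees(np.arctan2(v[1],v[0]))
m=np.radians(17.5);M=np.array([[np.cos(m),np.sin(m)],[-np.sin(m),np.cos(m)]])
print('pull',p,'knob',k,(e1+e2)/2,'edge yaw',a(l2-l1),'bar',a(y-k),a(e2-e1),np.hypot(*(e2-e1)[:2]))
print('knob-pull machine',M@(k-p)[:2],'expected home 68,-90; pull-tcp in tool x=my,y=mx',M@(p-[.4941,.0641,0])[:2], 'knob-tcp',M@(k-[.4941,.0641,0])[:2])
```

```text
pull [0.48234721 0.10295517 0.143     ] knob [0.62446865 0.05198591 0.155     ] [0.61849664 0.05554778 0.153     ] edge yaw 17.91310564653445 bar -79.07823694781186 -77.29926788613338 0.0845398731589274
knob-pull machine [ 0.12021688 -0.09134698] expected home 68,-90; pull-tcp in tool x=my,y=mx [0.00047514 0.04059097] knob-tcp [ 0.12069201 -0.05075602]
```

>>> move_arm:
  motion:
    - [[40,1,0,1,0,0,0],[40,1,0,1,0,0,0],[40,0,0,1,0,0,0],[40,0,0,1,0,0,0],[40,0,0,1,0,0,0],[40,0,0,1,0,0,0],[40,0,0,1,0,0,0],[40,0,0,1,0,0,0],[40,0,0,0.15,0,0,0],[40,0,0,0,0,0,0]]

```text
clock: 7.45
position: [0.4825, 0.1018, 0.1338]
ee_rot: [1.857, 2.533, 0.0]
ft_force: [1.1, -0.7, 0.7]
grip_width: 0.465
grasp_force: 0.0
```

>>> move_arm:
  motion:
    - [[0,0,0,0,0,0,0],[0,0,0,0,0,0,0],[0,0,0,0,0,0,0],[0,0,0,0,0,0,0],[0,0,0,0,0,0,0]]
  newtons: 40

```text
clock: 8.07
position: [0.4828, 0.1019, 0.1341]
ee_rot: [1.856, 2.533, 0.001]
ft_force: [-1.7, 0.3, 5.6]
grip_width: 0.162
grasp_force: 41.7
```

>>> move_arm:
  motion:
    - [[0,0,0.3,0,0,0,0],[0,0,0.4,0,0,0,0],[0,0,0.4,0,0,0,0],[0,0,0.4,0,0,0,0],[0,0,0.4,0,0,0,0],[0,0,0.2,0,0,0,0],[0,0,0.1,0,0,0,0],[0,0,0.1,0,0,0,0]]

```text
clock: 9.07
position: [0.5263, 0.1159, 0.1342]
ee_rot: [1.856, 2.534, -0.0]
ft_force: [-3.5, 0.1, 6.9]
grip_width: 0.161
grasp_force: 41.8
```

>>> move_arm:
  motion:
    - [[0,0,0.1,0,0,0,0],[0,0,0.1,0,0,0,0],[0,0,0.05,0,0,0,0]]

```text
clock: 9.45
position: [0.531, 0.1174, 0.1342]
ee_rot: [1.856, 2.534, -0.0]
ft_force: [-3.8, -0.0, 6.6]
grip_width: 0.16
grasp_force: 41.8
```

>>> move_arm:
  motion:
    - [[0,0,0.1,0,0,0,0],[0,0,0.05,0,0,0,0]]

```text
clock: 9.7
position: [0.5322, 0.1178, 0.1341]
ee_rot: [-1.855, -2.533, 0.005]
ft_force: [-12.4, -3.4, 14.2]
grip_width: 0.158
grasp_force: 42.6
```

>>> move_arm:
  motion:
    - [[0,0,0.05,0,0,0,0],[0,0,0.05,0,0,0,0]]

```text
clock: 9.95
position: [0.5323, 0.1178, 0.1341]
ee_rot: [-1.853, -2.531, 0.01]
ft_force: [-20.6, -7.0, 18.7]
grip_width: 0.155
grasp_force: 44.0
```

>>> move_arm:
  motion:
    - [[0,0,-0.1,0,0,0,0],[40,0,0,0,0,0,0],[40,0,0,0,0,0,0],[40,0,0,0,0,0,0],[40,0,0,-0.5,0,0,0],[40,0,0,-1,0,0,0],[40,0,0,-1,0,0,0],[40,0,0,-1,0,0,0],[40,0,0,0,0,0,0]]

```text
clock: 11.08
position: [0.535, 0.1183, 0.2052]
ee_rot: [1.855, 2.531, 0.004]
ft_force: [0.6, -0.2, 0.4]
grip_width: 0.468
grasp_force: 0.0
```

```bash
python3 look.py d wrist
```

```text
wrist 68.68594583900622 318.01843462664516 241.18790406690772 ['fovy', 'cx', 'cy', 'world_from_camera'] [[0.954, -0.287, -0.089, 0.513], [0.301, 0.914, 0.274, 0.188], [0.003, -0.288, 0.958, 0.323], [0.0, 0.0, 0.0, 1.0]]
{'clock': 11.125, 'q': array([ 7.76475589e-02,  4.28043936e-01,  1.54399090e+00, -8.29000085e-05,
        1.16791473e+00, -2.28170324e-01]), 'qvel': array([-0.00090583,  0.02057331,  0.02804047,  0.00051443, -0.0059131 ,
        0.00045811]), 'effort': array([ 1.84467877e-02, -4.77448332e+01, -2.42106718e+01,  1.04469193e-03,
        5.19137818e-02,  1.42922077e-04]), 'position': array([0.53432669, 0.11818157, 0.20386775]), 'ee_rot': array([1.85635873e+00, 2.53286301e+00, 1.59109907e-03]), 'ft_force': array([-0.42377457, -0.30060048, -0.27035399]), 'ft_torque': array([-0.00576263,  0.00859339,  0.0269675 ]), 'grasp_force': 0.0, 'grip_width': 0.4694332739592202}
```

View pics/wrist_d.png

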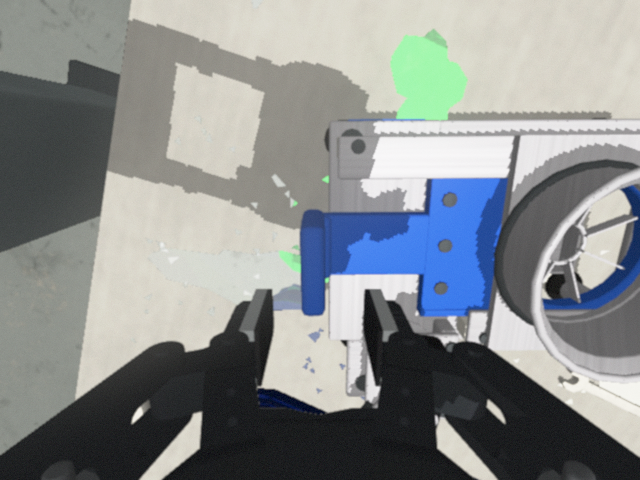

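The cartridge is home: its pull is at (313,262), the neck lies over the deck and the blade ring is under the tube. Next is the knob.

>>> move_arm:
  motion:
    - [[40,-0.9,0.65,0,0,0,0],[40,-0.9,0.65,0,0,0,0],[40,-0.9,0.65,0,0,0,0],[40,-0.9,0.65,0,0,0,0],[40,-0.87,0.67,0,0,0,0],[40,0,0,0,0,0,0.6],[40,0,0,0,0,0,0.55],[40,0,0,0,0,0,0]]

```text
clock: 12.12
position: [0.6229, 0.0525, 0.2021]
ee_rot: [-1.981, -2.437, 0.002]
ft_force: [0.4, -0.4, -0.6]
grip_width: 0.469
grasp_force: 0.0
```

```bash
python3 look.py e wrist top | cut -c1-300
```

```text
wrist 68.68594583900622 318.01843462664516 241.18790406690772 ['fovy', 'cx', 'cy', 'world_from_camera'] [[0.979, -0.196, -0.056, 0.609], [0.204, 0.938, 0.281, 0.124], [-0.003, -0.287, 0.958, 0.32], [0.0, 0.0, 0.0, 1.0]]
top 53.49356211697364 317.3025977423099 238.28581189566205 ['fovy', 'cx', 'cy', 'world_from_camera'] [[0.023, 0.987, -0.156, 0.386], [-1.0, 0.022, -0.008, 0.189], [-0.004, 0.157, 0.988, 1.206], [0.0, 0.0, 0.0, 1.0]]
{'clock': 12.225, 'q': array([-3.81680182e-02,  5.69126556e-01,  1.30649767e+00, -9.01148183e-05,
        1.26717486e+00, -2.44685596e-01]), 'qvel': array([ 0.00293531, -0.00709063, -0.00500153,  0.00237851,  0.00163169,
        0.00309977]), 'effort': array([-5.50891191e-02, -5.44854212e+01, -2.44770169e+01, -2.93696998e-03,
        1.46423521e-03,  2.10555206e-02]), 'position': array([0.62304767, 0.05263881, 0.20252366]), 'ee_rot': array([-1.98002434e+00, -2.43790271e+00,  1.24538522e-03]), 'ft_force': array([0.13688111, 0.53843767, 0.23987422]), 'ft_torque': array([-0.01000953, -0.01252684, -0.0506298 ]), 'grasp_force
```

View pics/wrist_e.png

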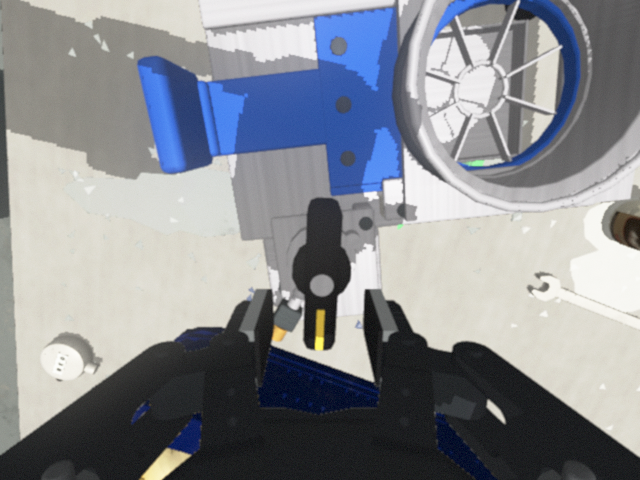

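The knob bar lies between the fingers, running from (323,200) to (319,348) with its axis at (321,286). It is about 1.4 mm to the +y side of the finger middle. The plunger block at (288,315) lies outside the finger sweep.

>>> move_arm:
  motion:
    - [[40,0,0.06,0.9,0,0,0],[40,0,0,0.9,0,0,0],[40,0,0,0.8,0,0,0],[40,0,0,0,0,0,0],[0,0,0,0,0,0,0],[0,0,0,0,0,0,0],[0,0,0,0,0,0,0],[0,0,0,0,0,0,0],[0,0,0,0,0,0,0]]
  newtons: 80

```text
clock: 13.35
position: [0.6245, 0.0529, 0.1515]
ee_rot: [1.982, 2.438, 0.0]
ft_force: [-0.2, 0.4, -1.8]
grip_width: 0.356
grasp_force: 79.6
```

```bash
python3 -c "
from workcell import robot;s=robot.read_state();print(s['ft_force'],s['ft_torque'],s['q'])"
```

```text
[-0.15702606  0.3958692  -1.81461938] [0.17176103 0.1322934  0.04998085] [-3.77126842e-02  6.18053535e-01  1.36735965e+00 -3.96210095e-06
  1.15599999e+00 -2.43322622e-01]
```

>>> move_arm:
  motion:
    - [[0,0,0,0,0,0,0.5],[0,0,0,0,0,0,1],[0,0,0,0,0,0,1],[0,0,0,0,0,0,1],[0,0,0,0,0,0,1],[0,0,0,0,0,0,1],[0,0,0,0,0,0,1],[0,0,0,0,0,0,1],[0,0,0,0,0,0,1],[0,0,0,0,0,0,0.5]]

```text
clock: 14.6
position: [0.6248, 0.0529, 0.1515]
ee_rot: [2.765, 1.491, 0.001]
ft_force: [1.4, -0.1, -2.4]
grip_width: 0.353
grasp_force: 79.8
```

```bash
python3 look.py f wrist | tail -6
```

```text
wrist 68.68594583900622 318.01843462664516 241.18790406690772 ['fovy', 'cx', 'cy', 'world_from_camera'] [[0.835, 0.527, 0.158, 0.665], [-0.55, 0.8, 0.24, 0.114], [-0.0, -0.287, 0.958, 0.269], [0.0, 0.0, 0.0, 1.0]]
{'clock': 14.65, 'q': array([-3.78236951e-02,  6.18220619e-01,  1.36704655e+00,  7.70744887e-05,
        1.15540380e+00,  5.45340274e-01]), 'qvel': array([-7.68111239e-04, -9.04410751e-05,  1.19312394e-03,  5.50522697e-04,
        2.51401304e-05, -7.20262792e-02]), 'effort': array([ -0.26938942, -56.96920037, -23.53474081,  -0.27255834,
         0.16789874,  -0.1359139 ]), 'position': array([0.6248303 , 0.05283037, 0.15147821]), 'ee_rot': array([2.76593298e+00, 1.48884647e+00, 1.30394405e-03]), 'ft_force': array([ 1.63185925,  0.50398321, -2.12320056]), 'ft_torque': array([ 0.12823564, -0.07191283, -0.08236438]), 'grasp_force': 79.82127070426941, 'grip_width': 0.35866136013082334}
```

View pics/wrist_f.png

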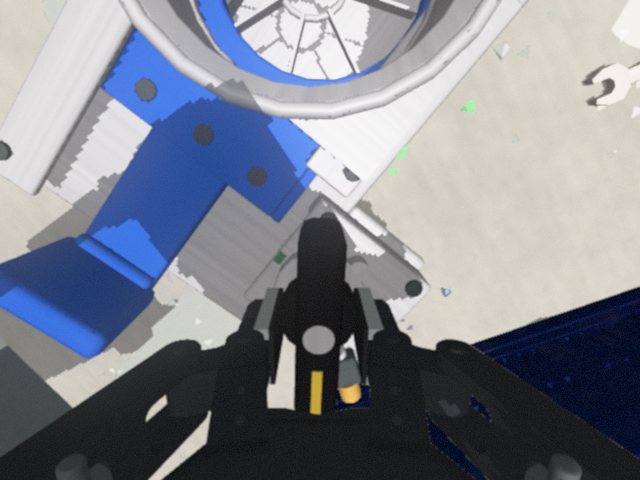

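The knob follows the gripper, which is holding its round hub: the bar still lies between the fingers and the yellow line is at (317,392).

>>> move_arm:
  motion:
    - [[0,0,0,0,0,0,1],[0,0,0,0,0,0,1],[0,0,0,0,0,0,1],[0,0,0,0,0,0,1],[0,0,0,0,0,0,1],[0,0,0,0,0,0,1],[0,0,0,0,0,0,1],[0,0,0,0,0,0,1],[0,0,0,0,0,0,1],[0,0,0,0,0,0,1]]
  newtons: 110

```text
clock: 15.9
position: [0.625, 0.0526, 0.1517]
ee_rot: [3.136, 0.182, 0.002]
ft_force: [1.0, -0.3, -1.7]
grip_width: 0.345
grasp_force: 108.9
```

>>> move_arm:
  motion:
    - [[0,0,0,0,0,0,1],[0,0,0,0,0,0,1],[0,0,0,0,0,0,1],[0,0,0,0,0,0,1],[0,0,0,0,0,0,1],[0,0,0,0,0,0,1],[0,0,0,0,0,0,1],[0,0,0,0,0,0,1],[0,0,0,0,0,0,1],[0,0,0,0,0,0,1]]

```text
clock: 17.15
position: [0.625, 0.0524, 0.1517]
ee_rot: [2.92, -1.159, 0.003]
ft_force: [2.2, -2.6, -1.6]
grip_width: 0.345
grasp_force: 109.2
```

```bash
python3 -c "
from workcell import robot;s=robot.read_state();print(s['ft_force'],s['ft_torque'],s['q'],s['ee_rot'])"
```

```text
[ 2.24530202 -2.55542892 -1.6136955 ] [-0.31557651 -0.3699128   0.16872135] [-3.80291909e-02  6.18034272e-01  1.36687631e+00 -1.19691751e-03
  1.15531363e+00  2.28885157e+00] [ 2.91950467e+00 -1.15864977e+00  2.59984750e-03]
```

>>> move_arm:
  motion:
    - [[0,0,0,0,0,0,0.8],[0,0,0,0,0,0,0.8],[0,0,0,0,0,0,0.8],[0,0,0,0,0,0,0.8]]

```text
clock: 17.65
position: [0.6249, 0.0523, 0.1516]
ee_rot: [2.73, -1.555, 0.002]
ft_force: [-0.4, -1.8, -2.0]
grip_width: 0.348
grasp_force: 109.1
```

```bash
python3 -c "
from workcell import robot;s=robot.read_state();print(s['ft_force'],s['ft_torque'],s['q'][5],s['ee_rot'])"
```

```text
[-0.41502243 -1.84022761 -2.03953819] [-0.24312963 -0.23741454 -0.12591429] 2.5683689320217944 [ 2.72960626e+00 -1.55471153e+00  2.15111288e-03]
```

>>> move_arm:
  motion:
    - [[0,0,0,0,0,0,0.8],[0,0,0,0,0,0,0.8],[0,0,0,0,0,0,0.6]]

```text
clock: 18.02
position: [0.6248, 0.0521, 0.1517]
ee_rot: [2.568, -1.808, 0.002]
ft_force: [0.1, -1.5, -0.7]
grip_width: 0.348
grasp_force: 109.5
```

```bash
python3 -c "
from workcell import robot;s=robot.read_state();print(s['ft_force'],s['ft_torque'],s['q'][5],s['ee_rot'])"
```

```text
[ 0.0533563  -1.51318833 -0.69281056] [-0.31520462  0.01212671  0.06078895] 2.7598132239187483 [ 2.56842786e+00 -1.80842365e+00  2.35780523e-03]
```

>>> move_arm:
  motion:
    - [[0,0,0,0,0,0,0.6],[0,0,0,0,0,0,0.4]]

```text
clock: 18.27
position: [0.6248, 0.0521, 0.1516]
ee_rot: [2.488, -1.917, 0.002]
ft_force: [-0.4, -3.6, -0.3]
grip_width: 0.346
grasp_force: 109.5
```

```bash
python3 -c "
from workcell import robot;s=robot.read_state();print(s['ft_force'],s['ft_torque'],s['q'][5],s['effort'])"
```

```text
[-0.40020023 -3.56297852 -0.28692184] [-0.51882929 -0.05432492  0.84609242] 2.846276230852337 [ 1.16940513e+00 -5.58099926e+01 -2.33316797e+01  1.13138527e+00
  3.22598498e-02  4.91429474e-01]
```

>>> move_arm:
  motion:
    - [[0,0,0,0,0,0,0.4],[0,0,0,0,0,0,0.4]]

```text
clock: 18.52
position: [0.6245, 0.0531, 0.1517]
ee_rot: [-2.42, 2.003, -0.001]
ft_force: [-0.1, -5.6, -0.1]
grip_width: 0.349
grasp_force: 109.5
```

```bash
python3 -c "
from workcell import robot;s=robot.read_state();print(s['ft_force'],s['ft_torque'],s['q'][5],s['effort'])"; python3 look.py g wrist|tail -1|cut -c1-20
```

```text
[-0.14588316 -5.57288298 -0.14034792] [-0.98515438  0.05951689  1.1827487 ] 2.91641018466958 [  3.62820737 -54.44887877 -22.82563627   1.61671858  -0.08151711
   0.11295958]
        -0.28527495,
```

View pics/wrist_g.png

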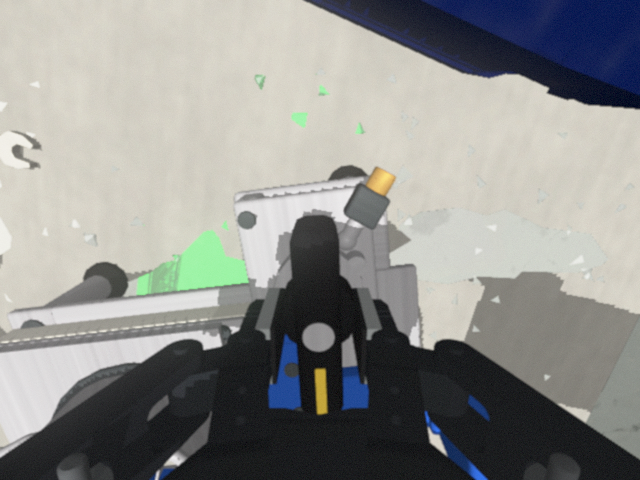

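The bar is still between the fingers, from (315,215) to (322,412), with the yellow line at (321,390) pointing towards the cartridge. Torque fell off around q6 ≈ 2.57–2.76 and then climbed to about 1.2 N m. That is well above the 0.4 N m ridge, so this should be the end stop. I'll release, lift and check that it holds.

>>> move_arm:
  motion:
    - [[0,0,0,0,0,0,-0.7],[45,0,0,0,0,0,0],[45,0,0,0,0,0,0],[45,0,0,0,0,0,0],[45,0,0,-0.5,0,0,0],[45,0,0,-1,0,0,0],[45,0,0,-1,0,0,0],[45,0,0,-1,0,0,0],[45,0,0,-1,0,0,0],[45,0,0,0,0,0,0]]

```text
clock: 19.82
position: [0.6254, 0.0529, 0.2437]
ee_rot: [-2.478, 1.927, -0.006]
ft_force: [0.2, -0.1, -0.9]
grip_width: 0.524
grasp_force: 0.0
```

```bash
python3 look.py h wrist top|tail -1|cut -c1-20
python3 - <<'E'
import cv2
w=cv2.imread('pics/wrist_h.png'); t=cv2.imread('pics/top_h.png')[140:290,280:420]
w=cv2.resize(w,(480,360)); t=cv2.resize(t,(336,360),interpolation=cv2.INTER_CUBIC)[:, :320]
cv2.imwrite('pics/h.png',cv2.hconcat([w,t]))
E
```

```text
4.44574049e-
```

View pics/h.png

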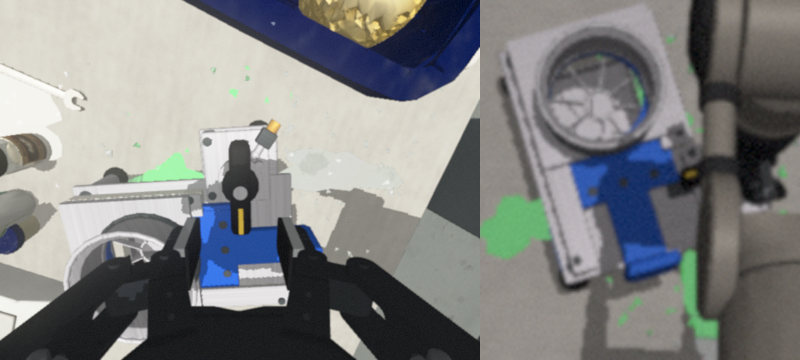

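After release the bar runs from (317,188) to (321,311) in the full wrist image, still pointing at the cartridge. The blade hub sits centred in the tube. Next I'll measure the final angle and the pull's position.

Run:
```python
from geo import *
import cv2
d=pickle.load(open('pics/wrist_h.pkl','rb'));im=d['img'].astype(int)
r,g,b=im[...,0],im[...,1],im[...,2]
m=(r>130)&(g>100)&(b<80); m[:,:290]=0;m[:,350:]=0;m[:260]=0;m[330:]=0
v,u=np.nonzero(m);print(len(u),u.mean(),v.mean())
y=ray(d,u.mean(),v.mean(),.153)
K=np.array([.6245,.0524]);print('pointer world deg',np.degrees(np.arctan2(y[1]-K[1],y[0]-K[0])),np.hypot(*(y[:2]-K)))
c=np.polyfit(v,u,1);p1=ray(d,np.polyval(c,v.min()),v.min(),.153);p2=ray(d,np.polyval(c,v.max()),v.max(),.153)
print('line dir',np.degrees(np.arctan2(*(p2-p1)[1::-1])))
e1=ray(d,317,188,.153);e2=ray(d,321,311,.153);print('bar',np.degrees(np.arctan2(*(e2-e1)[1::-1])))
```

```text
222 320.8063063063063 295.3738738738739
pointer world deg 105.12961867267181 0.025975777809796947
line dir 105.53916499958756
bar 106.06696565641886
```

The pointer stays at about 105.5° world, and the machine's +y is 107.5°. To be sure the click has been passed, I'll regrip and try to turn it further.

>>> move_arm:
  motion:
    - [[45,0,0,1,0,0,0],[45,0,0,1,0,0,0],[45,0,0,1,0,0,0],[45,0,0,1,0,0,0],[45,0,0,0.6,0,0,0],[0,0,0,0,0,0,0],[0,0,0,0,0,0,0],[0,0,0,0,0,0,0],[0,0,0,0,0,0,0],[0,0,0,0,0,0,0]]

```text
clock: 21.18
position: [0.6243, 0.0531, 0.1476]
ee_rot: [2.48, -1.928, -0.003]
ft_force: [5.4, 1.2, -13.8]
grip_width: 0.352
grasp_force: 109.8
```

```bash
cat > chk.py <<'E'
from geo import *
from workcell import robot
s=robot.read_state();d=robot.get_image('wrist');im=d['img'].astype(int)
r,g,b=im[...,0],im[...,1],im[...,2]
m=(r>120)&(g>90)&(b<80); m[:,:295]=0;m[:,345:]=0;m[:350]=0;m[430:]=0
v,u=np.nonzero(m);c=np.polyfit(v,u,1)
q=[ray(d,np.polyval(c,t),t,.153) for t in (v.min(),v.max())]
y=ray(d,u.mean(),v.mean(),.153)
n=s['ee_rot'];th=np.degrees(2*np.arctan2(n[1],n[0]))
print(len(u),'line dir',np.degrees(np.arctan2(*(q[1]-q[0])[1::-1])),'pt',np.degrees(np.arctan2(y[1]-.0524,y[0]-.6245)),'theta+180',(th+180)%360,'F',s['ft_force'],'M',s['ft_torque'],'q6',s['q'][5],'eff',s['effort'][5],s['position'],s['grip_width'])
E
python3 chk.py
```

```text
412 line dir 104.69365065351332 pt 104.87057404987681 theta+180 104.27631650619762 F [  5.39476512   1.2377614  -13.81621533] M [ 0.17577883 -0.50953592 -0.04724101] q6 2.854703992468688 eff 0.0045655637222807854 [0.62429195 0.05311458 0.14757507] 0.35215159753209313
```

>>> move_arm:
  motion:
    - [[0,0,0,0,0,0,0.4],[0,0,0,0,0,0,0.4],[0,0,0,0,0,0,0.4],[0,0,0,0,0,0,0]]

```text
clock: 21.72
position: [0.6243, 0.0542, 0.1475]
ee_rot: [-2.376, 2.055, 0.004]
ft_force: [4.3, 4.7, -13.3]
grip_width: 0.354
grasp_force: 110.9
```

```bash
python3 chk.py
```

```text
445 line dir 103.09592648846042 pt 102.51986695940418 theta+180 98.29496533062292 F [  4.27610246   4.65029635 -13.31917742] M [ 0.79445708 -0.47158542 -0.01509428] q6 2.959562735496961 eff 0.08791795698925853 [0.62425508 0.05415921 0.1475441 ] 0.35390900694013927
```

>>> move_arm:
  motion:
    - [[0,0,0,0,0,0,0.4],[0,0,0,0,0,0,0.4],[0,0,0,0,0,0,0.3],[0,0,0,0,0,0,0]]

```text
clock: 22.28
position: [0.6247, 0.0527, 0.1479]
ee_rot: [2.273, -2.168, -0.001]
ft_force: [5.3, 0.2, -17.2]
grip_width: 0.349
grasp_force: 110.0
```

```bash
python3 chk.py
```

```text
406 line dir 102.4855102342888 pt 102.33521399510998 theta+180 92.72651440403529 F [  5.26646385   0.17025469 -17.16178957] M [-0.10709792 -1.48743889 -0.09852525] q6 3.0559304427933784 eff 0.02852701465599239 [0.62466706 0.05269409 0.14791659] 0.34912407413613317
```

The tool turned 11° but the knob moved only about 2°, so the grip on the round hub slips. To settle it, I'll push the pointer wing sideways with closed fingers, where the force reading gives the torque directly.

>>> move_arm:
  motion:
    - [[45,0,0,0,0,0,0],[45,0,0,0,0,0,0],[45,0,0,0,0,0,0],[45,0,0,-1,0,0,0],[45,0,0,-1,0,0,-0.8],[45,0,0,-1,0,0,-0.8],[0,0,0,0,0,0,-0.8],[0,-0.75,0.75,0,0,0,0],[0,-0.75,0.75,0,0,0,0],[0,0,0,0,0,0,0]]
  newtons: 40

```text
clock: 23.58
position: [0.5872, 0.0748, 0.2102]
ee_rot: [-2.489, 1.916, -0.001]
ft_force: [-1.1, -0.1, 0.0]
grip_width: 0.006
grasp_force: 0.0
```

>>> move_arm:
  motion:
    - [[0,0,0,0,0,0,0],[0,0,0,1,0,0,0],[0,0,0,1,0,0,0],[0,0,0,0.8,0,0,0],[0,0,0,0,0,0,0]]

```text
clock: 24.2
position: [0.5875, 0.0739, 0.1519]
ee_rot: [2.487, -1.917, -0.003]
ft_force: [-0.2, -0.3, 0.9]
grip_width: 0.002
grasp_force: 0.0
```

```bash
cat > st.py <<'E'
from workcell import robot
s=robot.read_state();print(s['ft_force'],s['ft_torque'],s['position'],s['ee_rot'],s['grip_width'])
E
python3 st.py
```

```text
[-0.18278977 -0.30456519  0.94173731] [ 0.01960901 -0.01061688  0.02140909] [0.58751033 0.07388296 0.15194449] [ 2.4869024  -1.91686799 -0.003101  ] 0.001511897854915368
```

Free, with no contact. Now push towards the machine's +x (tool −y).

>>> move_arm:
  motion:
    - [[0,0,-0.15,0,0,0,0],[0,0,-0.15,0,0,0,0],[0,0,-0.1,0,0,0,0],[0,0,0,0,0,0,0]]

```text
clock: 24.7
position: [0.5956, 0.0762, 0.1536]
ee_rot: [2.489, -1.917, 0.0]
ft_force: [-1.8, 0.2, 0.3]
grip_width: 0.001
grasp_force: 0.8
```

>>> move_arm:
  motion:
    - [[0,0,-0.1,0,0,0,0],[0,0,0,0,0,0,0]]

```text
clock: 24.95
position: [0.5959, 0.0764, 0.1536]
ee_rot: [2.486, -1.915, -0.004]
ft_force: [-7.9, -2.5, 7.6]
grip_width: -0.001
grasp_force: 4.8
```

>>> move_arm:
  motion:
    - [[0,0,-0.1,0,0,0,0],[0,0,0,0,0,0,0]]

```text
clock: 25.2
position: [0.5961, 0.0765, 0.1535]
ee_rot: [2.484, -1.913, -0.008]
ft_force: [-15.3, -4.3, 11.9]
grip_width: 0.002
grasp_force: 8.5
```

>>> move_arm:
  motion:
    - [[0,0,-0.1,0,0,0,0],[0,0,0,0,0,0,0]]

```text
clock: 25.45
position: [0.5964, 0.0765, 0.1536]
ee_rot: [2.481, -1.911, -0.012]
ft_force: [-22.7, -7.1, 16.7]
grip_width: -0.002
grasp_force: 12.2
```

>>> move_arm:
  motion:
    - [[0,0,-0.1,0,0,0,0],[0,0,0,0,0,0,0]]

```text
clock: 25.7
position: [0.5966, 0.0767, 0.1535]
ee_rot: [2.479, -1.909, -0.017]
ft_force: [-30.5, -8.9, 20.6]
grip_width: -0.001
grasp_force: 16.0
```

About 32 N at a 30 mm arm is roughly 0.9 N m, over twice the ridge, and the knob doesn't move, so it is on its hard stop past the click. Back off and lift clear.

>>> move_arm:
  motion:
    - [[0,0,0.3,0,0,0,0],[0,0,0.3,0,0,0,0],[0,0,0,-1,0,0,0],[0,0,0,-1,0,0,0],[0,0,0,-1,0,0,0],[0,0.5,0,-1,0,0,0],[0,0.5,0,-1,0,0,0],[0,0.5,0,-1,0,0,0],[0,0,0,0,0,0,0],[0,0,0,0,0,0,0]]

```text
clock: 26.95
position: [0.5991, 0.0466, 0.2722]
ee_rot: [2.488, -1.917, -0.002]
ft_force: [-0.1, 0.1, -0.0]
grip_width: 0.002
grasp_force: 0.0
```

```bash
python3 look.py i wrist scene|tail -1|cut -c1-20;  python3 - <<'E'
from geo import *
import cv2
w=cv2.imread('pics/wrist_i.png'); s=cv2.imread('pics/scene_i.png')
cv2.imwrite('pics/i.png',cv2.hconcat([cv2.resize(w,(400,300)),cv2.resize(s[120:345,180:480],(400,300))]))
E
```

```text
-6.73324088e-
```

View pics/i.png

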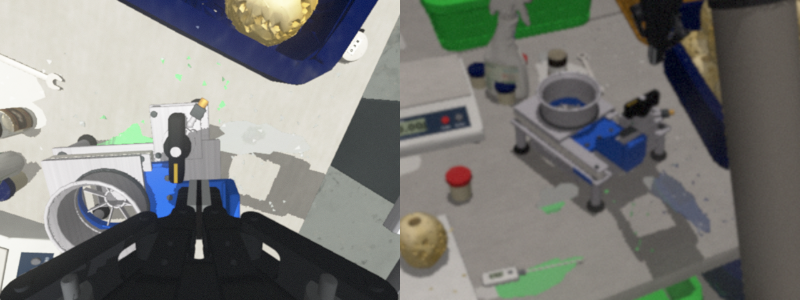

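The yellow line at (177,172) points to the cartridge, the cartridge is home, the other objects are where they were, and the gripper is clear.

```bash
python3 -c "
from workcell import robot;print(robot.sign_off())"
```

```text
the job is handed in; nothing more can be done
None
```

I slid the cartridge home against its end stop and turned the lock knob clockwise to its hard stop; it held about 0.9 N m, over twice the detent, without moving. I then let go with the gripper clear and handed the job in at about 27 s.

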